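# Clear the line winder and hold its tension arm forward for threading

### The job

The line winder on the bench has finished a batch: put the two filled line spools from its catch tray into the tote. Then swing the winder's sprung tension arm forward, towards the spindle, until it is wound right to its stop, and finish while still holding it there so that I can thread the line for the next spool. Leave the reel, mug, pliers and lure where they are.

Things in the scene. Friction and masses are not known exactly. Their poses are not given: they have to be found in the camera images.
- winder: Bench line winder, fixed to the bench: grey gear housing (210 x 98 mm, top 136 mm high). Origin: on the bench, directly below the arm pivot, in the plane of the working face. x runs along that face from the bulk line spool (at x -125 mm, top 133 mm high) to the spindle: 'forward'. y points out of the face, over the catch tray; z up. Housing, motor and bulk spool lie at y < 0.
- spindle (a point): Outer end of the winder's spindle, 115 mm along the winder's x from its origin, 95 mm above the bench, 56 mm out from the working face. The spindle carries a fixed empty spool 52 mm in diameter and a brass nut. Site axes as the winder's.
- tray_floor (a point): Middle of the inner floor of the winder's open aluminium catch tray, 3 mm above the bench. The tray lies on the winder's +y side, 260 mm along the winder's x by 190 mm along its y, walls 3 mm thick, rims up to 27 mm above the bench; a short chute from below the spindle ends over its near edge. Site axes as the winder's.
- spool_a: One of the two filled line spools, lying flat in the catch tray, in its -x half. Flanged disc 52 mm in diameter, 20 mm high, 30 to 65 g; line filled to 47 mm between 3 mm flanges. Origin: centre of the underside, z up; yaw is arbitrary. At least 30 mm clear all round. Arm and spindle stand near, so most room is for fingers that close along the winder's x.
- spool_b: The other filled spool, same shape and size as spool_a, lying flat in the +x half of the tray.
- tote: Open grey plastic parts tote standing loose on the bench, 0.6 kg, 270 mm (its x) by 200 mm (its y) outside, 55 mm high, walls and floor 4 mm thick, empty. Origin: centre of the underside, z up.
- pivot (a point): Pivot axis of the tension arm, on the arm's middle plane, 44 mm out from the working face, 165 mm above the bench. The pivot axis is this point's y; point axes as the winder's. Behind the arm a steel hanger disc of 52 mm radius (to 6 mm from the working face) stands round the pivot, with a coil spring and two stop pins reaching out to the arm.
- tension_arm (a joint): Swing of the sprung arm about its pivot, rad: 0 at rest on the rear pin, where the arm stands up leaning 0.70 rad back (to the winder's -x); grows as it swings up and over forward (to the winder's +x); 1.25 at the forward stop, leaning 0.55 rad forward. The spring always drives it back to 0, with 0.20 N m at rest rising to 0.65 N m at the stop: about 5.4 N across the arm at the pulley.
- pulley_centre (a point): The end of the tension arm: two aluminium plates 20 mm wide, 24 mm over both (along winder y), 120 mm from pivot to pulley centre, round tips of 10 mm radius; between the tips a free black pulley, 32 mm diameter, 14 mm wide. Point: pulley centre; z points from the pivot out along the arm, y along the pivot axis. Pulley height 257 mm at rest, 285 mm at most, 267 mm at the stop, clear all round and above.
- reel: Black graphite baitcasting reel, about 95 x 115 x 45 mm, standing on the bench; origin at the centre of its underside. A bystander.
- mug: Red ceramic mug with swivels in it, 82 mm in diameter, 92 mm high, handle on one side; origin at the centre of its underside. A bystander.
- pliers: Stainless pliers lying on the bench, about 175 mm long and 12 mm thick; origin under their rivet. A bystander.
- lure: Yellow lure lying on the bench, about 90 mm long and 24 mm thick; origin under its middle. A bystander.
There are look-alikes about, which are no part of the job. Leave any purple look-alike of the spool_b alone.

How it is judged:
On the way, in this order (a step that is already met when the one before it is completed fails the run):
1. both filled spools lie in the tote, let go (x of spool_a in the frame of tote between -0.131 and 0.131 m and y of spool_a in the frame of tote between -0.096 and 0.096 m and z of spool_a in the frame of tote between 0 and 0.045 m and linear speed of each of spool_a, spool_b below 0.03 m/s and contact force between the fingers and spool_a below 0.1 N and x of spool_b in the frame of tote between -0.131 and 0.131 m and y of spool_b in the frame of tote between -0.096 and 0.096 m and z of spool_b in the frame of tote between 0 and 0.045 m and contact force between the fingers and spool_b below 0.1 N), for 0.2 s.
2. the tension arm is wound forward to its stop (value of joint tension_arm above 1.19 rad), for 0.3 s.
At the end, for the whole second after the job is handed in: Both spools lie inside the tote, at rest and not touched by the fingers; the tension arm is within 0.06 rad (about 7 mm at the pulley) of its forward stop (1.25 rad) and is held there by the gripper's fingers, which press on the cage or its pulley with more than 1.5 N (all of step 1 and value of joint tension_arm above 1.19 rad and contact force between the fingers and tension_arm above 1.5 N); the arm keeps its last pose, push and grip.
It fails at once if the reel, mug, pliers or lure is shifted by more than 30 mm (distance of any of reel, mug, pliers, lure from where it was at the start of the episode above 0.03 m).
It also fails if it takes over 69 s, if anything falls off the work surface, if the arm or the gripper's body presses on something with over 40 N, if the wrist force passes 120 N, or if a joint passes its speed limit or range.

### The arm

A 7-joint arm with a two-finger parallel gripper is mounted at the origin on the work surface. World frame = base frame: x ahead of the robot, y to its left, z up, the work surface at z = 0. Lengths are in m, angles in rad, forces in N, time in s.
With the tool pointing down it reaches from about 0.4 to 0.875 m from the base axis. Payload 19.3 kg.
Tool frame: the origin (TCP) lies at the very end of the fingers, on their centre line; the grasp point (between the pads) lies 19 mm behind it; z points along the fingers, y is the direction in which the jaws open and shut (so a half turn about z gives the same grasp; the last joint's range is limited). The gripper opens to 85 mm and grips with 20 to 120 N. Pads are 22 mm wide; open, the fingers measure 114 mm over their backs; the gripper's body (76 mm by 85 mm) begins 54 mm behind the grasp point. The pads swing forward as they close: fully open they stand 13 mm farther back than shut.
Start: joints at [-1.282, 0.521, -0.036, 1.599, 0.021, 1.021, -0.113], TCP at [0.219, 0.585, 0.231] pointing down, gripper open.
Joint ranges: [-2.91, 2.91], [-0.3, 2.13], [-1.5, 1.42], [0.17, 2.43], [-1.26, 4.41], [0.16, 1.93], [-2.52, 2.52]. Speed limits (rad/s): [1.89, 1.89, 2.39, 2.39, 3.01, 3.01, 3.01].

### API

Orientations are given as [roll, pitch, yaw] about the fixed x, y, z axes, in that order (R = Rz(yaw) Ry(pitch) Rx(roll)).
In Python, from workcell import bot gives the robot as it stands.
- The arm moves only by the tool carry_out, never from a script. Its argument "targets" is a list of rows, each a list of 7 numbers: the shift along the tool's x, y, z in mm, then the turn, a rotation vector about the tool's x, y, z in units of 6 degrees (1.0 is 6 degrees), then the closure in counts, from 0 (fully open) to 255 (shut). A call has 1 to 5 rows; each row shifts and turns the commanded pose from where the row before left it, along the tool's axes as they then stand; what a row does not reach is not made up. A row lasts 1/12 s, in which the tool goes at most 41.7 mm and 7.16 degrees, less where a joint would pass 70% of its speed; a pose out of reach is approached as far as the arm can. A call is refused whole if a number of a shift passes 41.7 or a number of a turn 1, either way. A call with a gripper value outside its range is refused whole. The fingers move at their own pace and stop on an object; "force" is the grip in N (left out, the last holds). Time passes only in rows, so rows that do not move let the fingers close. It gives the time, the measured TCP pose, the force and the opening at its end, in the units of the state.
- bot.observe(): the state, without advancing time (a new reading comes with each control period).
- bot.grab_frame(name): name is "side" or "top" or "wrist"; returns a dict with "color" (480x640x3 uint8, red, green, blue), "z_map" (480x640 float32, m along the optical axis (not along the pixel's ray), 0 where there is no reading), "K" (3x3 intrinsics, pixels), "k1" (the pictures are not rectified: a ray, as slopes to the right and down, at radius r is drawn at 1 + k1 r^2 times it, then the intrinsics apply), "cam_to_world" (4x4, takes a point from camera to world coordinates); the wrist camera has in their place "T_tool_cam" (4x4, takes a point from camera to tool coordinates, whose origin is the TCP and whose axes are the flange's). Camera axes: x right, y down, z forward; pixel columns grow to the right and rows downward; lengths in m; the calibration is good to about 2 mm. A picture is of the moment at which its call begins: read the wrist's pose just before it.
- bot.job_done(): hands the job in, once; it reports no verdict.
The state is a dict: "clock": time; "qpos": joint angles; "qd": joint speeds; "joint_efforts": joint torques, N m; "position": TCP position; "tool_rot": TCP orientation; "force": force on the tool from outside, world axes, zero at the start; "moment": the same for the moment, N m; "grip_width": finger opening in m.
Only numpy, scipy, OpenCV 4.12 (cv2) and the standard library are available. Lean on these libraries where they do the work, as an engineer would, in place of code of your own. Each camera call takes 0.05 s, during which the arm holds its last target. There are 200 camera calls.

## Working session

There is one attempt and no reset: what is moved stays moved. The work goes in short steps, Python scripts to look and compute and a tool call to move; the robot and the scene stay as the last step left them, time stands still between calls to the robot, and variables do not carry over. Pictures are saved under pics/ and viewed, about 8 in all and at most 12, crops included, and the job is handed in when it is done.

Besides the shell and the picture viewer there is one more tool, called after "Emit:" as name([rows], argument=value, ...), one row to a line, values as JSON. carry_out: Moves the arm, as the interface text tells. Its arguments: {"type":"object","properties":{"targets":{"type":"array","items":{"type":"array","items":{"type":"number"}}},"force":{"type":"number"}},"required":["targets"]}

```bash
mkdir -p pics
cat > h.py <<'E'
import numpy as np, cv2
from workcell import bot
from scipy.spatial.transform import Rotation as R
def px2w(f,u,v,z=None,T=None):
    """pixel -> world; z: use plane of world height z, else depth map"""
    K=f["K"];T=f["cam_to_world"] if T is None else T
    a=np.array([(u-K[0,2])/K[0,0],(v-K[1,2])/K[1,1]]);s=a.copy()
    for _ in range(20): s=a/(1+f["k1"]*(s@s))
    d=T[:3,:3]@np.array([s[0],s[1],1]);o=T[:3,3]
    if z is None:
        t=np.median([x for x in f["z_map"][int(v)-1:int(v)+2,int(u)-1:int(u)+2].ravel() if x>0])
    else: t=(z-o[2])/d[2]
    return o+t*d
E
python3 - <<'E'
from h import *
import pickle
s=bot.observe();print({k:np.round(v,3).tolist() for k,v in s.items()})
for n in("top","side"):
    f=bot.grab_frame(n);pickle.dump(f,open(n+".pkl","wb"))
    cv2.imwrite(f"pics/{n}1.png",f["color"][:,:,::-1]);print(n,f["cam_to_world"].round(2).tolist(),f["k1"],f["K"].tolist())
E
```

```text
{'clock': 0.0, 'qpos': [-1.282, 0.522, -0.036, 1.6, 0.021, 1.021, -0.113], 'qd': [-0.001, 0.002, -0.002, 0.0, 0.001, -0.001, -0.002], 'joint_efforts': [-0.0, -92.711, 1.98, -36.995, 0.018, 0.008, -0.0], 'position': [0.219, 0.585, 0.231], 'tool_rot': [-3.14, 0.0, 2.783], 'force': [-0.059, -0.883, -0.25], 'moment': [0.014, -0.013, -0.021], 'grip_width': 0.085}
top [[-0.01, -0.98, 0.2, 0.35], [-1.0, 0.01, 0.01, 0.15], [-0.01, -0.2, -0.98, 1.34], [0.0, 0.0, 0.0, 1.0]] -0.07220675103886806 [[435.3683424676147, 0.0, 318.83038757343263], [0.0, 435.3683424676147, 239.66890950495932], [0.0, 0.0, 1.0]]
side [[0.95, -0.19, 0.23, 0.32], [-0.3, -0.59, 0.75, -0.63], [-0.01, -0.79, -0.62, 0.8], [0.0, 0.0, 0.0, 1.0]] -0.04259833999713743 [[465.39474944572504, 0.0, 316.62852794592186], [0.0, 465.39474944572504, 244.5832430570604], [0.0, 0.0, 1.0]]
```

View pics/top1.png

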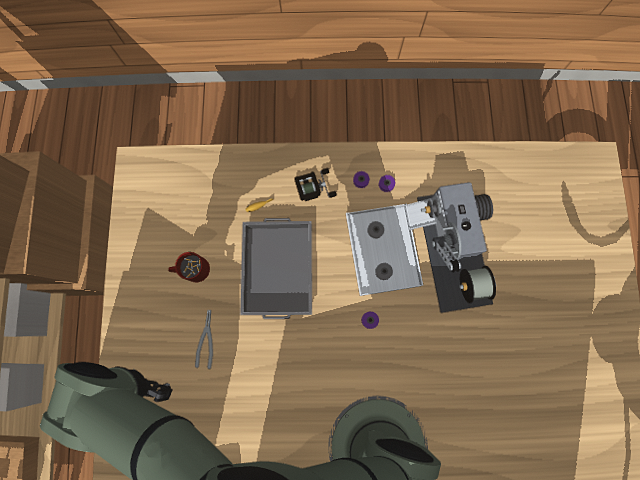

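View pics/side1.png

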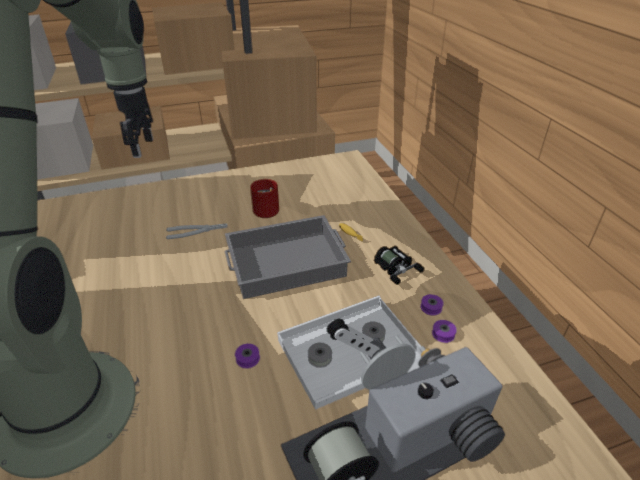

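Top view: the grey spools are at about (376,230) and (384,271), the tote is centred near (277,268), and the winder is right of the tray with +x going up the image. The purple spools are look-alikes. I'll enlarge the winder area to read it more closely.

Run:
```python
from h import *
import pickle
f=pickle.load(open("top.pkl","rb"))
c=f["color"][165:325,335:505,::-1];cv2.imwrite("pics/crop.png",cv2.resize(c,None,fx=3.7,fy=3.7,interpolation=cv2.INTER_CUBIC))
for n,u,v,z in [("s1",376,230,.023),("s2",384,271,.023),("tote TL",244,222,.055),("TR",315,221,.055),("BL",241,316,.055),("BR",312,316,.055),("mug",190,266,.09),("trayTL",347,212,.027),("trayBL",361,295,.027),("trayBR",422,287,.027)]:
    print(n,px2w(f,u,v,z).round(3),px2w(f,u,v).round(3))
```

```text
s1 [ 0.642 -0.012  0.023] [ 0.642 -0.012  0.025]
s2 [ 0.514 -0.032  0.023] [ 0.514 -0.032  0.024]
tote TL [0.665 0.394 0.055] [0.665 0.394 0.054]
TR [0.665 0.177 0.055] [ 0.679  0.178 -0.002]
BL [0.381 0.396 0.055] [ 0.382  0.407 -0.001]
BR [0.38  0.187 0.055] [0.381 0.189 0.001]
mug [0.526 0.544 0.09 ] [0.53  0.554 0.059]
trayTL [0.7   0.077 0.027] [ 0.707  0.076 -0.   ]
trayBL [0.442 0.04  0.027] [0.443 0.039 0.011]
trayBR [ 0.463 -0.145  0.027] [ 0.466 -0.151 -0.002]
```

View pics/crop.png

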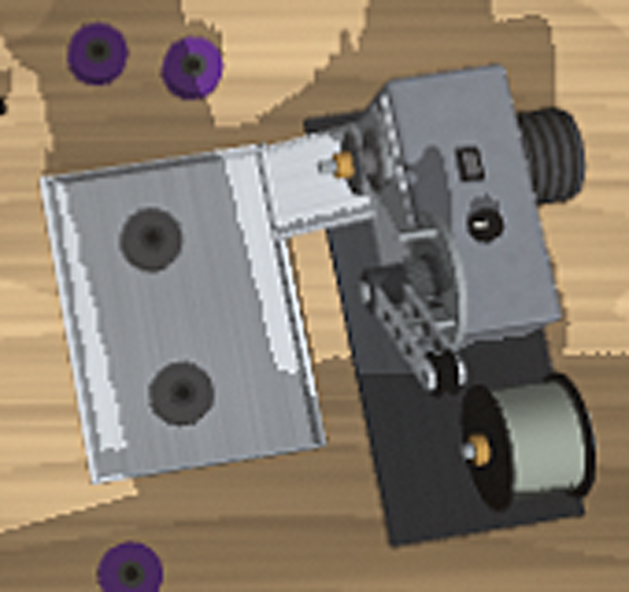

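Run:
```python
from h import *
import pickle
f=pickle.load(open("top.pkl","rb"))
P=lambda u,v,z=None:px2w(f,335+u/3.7,165+v/3.7,z)
sp=P(325,167,.095);pu=P(447,372);print("spindle",sp.round(3),"pulley top",pu.round(3),P(447,372,.268).round(3))
for y in(.12,.135,.15):
    r=R.from_euler("z",y).as_matrix();o=sp-r@[.115,.056,.095]
    print(y,"origin",o.round(3),*[(n,((p-o)@r).round(3).tolist()) for n,p in [("sb",P(152,238,.023)),("sa",P(181,393,.023)),("pulley",P(447,372,.268)),("hous corner",P(502,66,.136)),("hous far",P(560,318,.136)),("tr",P(42,178,.027)),("br",P(92,482,.027)),("brr",P(325,443,.027))]])
s=bot.observe();r=R.from_euler("xyz",s["tool_rot"]).as_matrix();print(r.round(3))
```

```text
spindle [ 0.685 -0.145  0.095] pulley top [ 0.495 -0.179  0.268] [ 0.495 -0.179  0.268]
0.12 origin [ 0.578 -0.214 -0.   ] ('sb', [0.09, 0.192, 0.023]) ('sa', [-0.042, 0.189, 0.023]) ('pulley', [-0.078, 0.045, 0.268]) ('hous corner', [0.168, -0.087, 0.136]) ('hous far', [-0.036, -0.092, 0.136]) ('tr', [0.153, 0.277, 0.027]) ('br', [-0.105, 0.272, 0.027]) ('brr', [-0.099, 0.078, 0.027])
0.135 origin [ 0.579 -0.215 -0.   ] ('sb', [0.092, 0.193, 0.023]) ('sa', [-0.04, 0.191, 0.023]) ('pulley', [-0.078, 0.048, 0.268]) ('hous corner', [0.166, -0.088, 0.136]) ('hous far', [-0.038, -0.09, 0.136]) ('tr', [0.156, 0.276, 0.027]) ('br', [-0.102, 0.276, 0.027]) ('brr', [-0.099, 0.082, 0.027])
0.15 origin [ 0.58  -0.217 -0.   ] ('sb', [0.094, 0.193, 0.023]) ('sa', [-0.038, 0.193, 0.023]) ('pulley', [-0.078, 0.051, 0.268]) ('hous corner', [0.164, -0.089, 0.136]) ('hous far', [-0.04, -0.087, 0.136]) ('tr', [0.16, 0.276, 0.027]) ('br', [-0.099, 0.279, 0.027]) ('brr', [-0.098, 0.085, 0.027])
[[-0.936  0.351 -0.   ]
 [ 0.351  0.936 -0.001]
 [-0.    -0.001 -1.   ]]
```

Emit:
carry_out([
  [0,0,0,0,0,1,0],
  [0,0,0,0,0,1,0],
  [0,0,0,0,0,1,0],
  [0,0,0,0,0,1,0],
  [0,0,0,0,0,1,0],
], force=40)

```text
clock: 0.52
position: [0.2194, 0.585, 0.231]
tool_rot: [-3.141, 0.0, 2.254]
force: [0.5, 0.3, 0.4]
grip_width: 0.0853
```

Emit:
carry_out([
  [0,0,0,0,0,1,0],
  [0,0,0,0,0,1,0],
  [0,0,0,0,0,1,0],
  [0,0,0,0,0,1,0],
  [0,0,0,0,0,1,0],
])

```text
clock: 0.93
position: [0.2194, 0.585, 0.231]
tool_rot: [-3.141, 0.001, 1.73]
force: [0.4, 0.9, -0.7]
grip_width: 0.0858
```

Emit:
carry_out([
  [0,0,0,0,0,0.37,0],
  [-32,17,5,0,0,0,0],
  [-32,17,5,0,0,0,0],
  [-32,17,5,0,0,0,0],
  [-32,17,5,0,0,0,0],
])

```text
clock: 1.35
position: [0.3035, 0.4651, 0.2108]
tool_rot: [-3.141, 0.001, 1.697]
force: [0.3, 1.0, 0.4]
grip_width: 0.0853
```

Emit:
carry_out([
  [-32,17,5,0,0,0,0],
  [-32,17,5,0,0,0,0],
  [-32,17,5,0,0,0,0],
  [-32,17,5,0,0,0,0],
  [-32,17,5,0,0,0,0],
])

```text
clock: 1.77
position: [0.408, 0.3171, 0.186]
tool_rot: [-3.141, 0.0, 1.697]
force: [1.1, 1.0, -0.8]
grip_width: 0.0853
```

Emit:
carry_out([
  [-32,17,5,0,0,0,0],
  [-32,17,5,0,0,0,0],
  [-32,17,5,0,0,0,0],
  [-32,17,5,0,0,0,0],
  [-32,17,5,0,0,0,0],
])

```text
clock: 2.18
position: [0.5125, 0.169, 0.1609]
tool_rot: [-3.141, 0.0, 1.697]
force: [1.3, 1.3, 0.1]
grip_width: 0.0855
```

Emit:
carry_out([
  [-32,17,5,0,0,0,0],
  [-32,17,5,0,0,0,0],
  [-32,17,5,0,0,0,0],
  [-32,17,5,0,0,0,0],
  [0,0,0,0,0,0,0],
])

```text
clock: 2.6
position: [0.5978, 0.0449, 0.1404]
tool_rot: [3.141, 0.003, 1.69]
force: [-1.1, -1.1, -0.7]
grip_width: 0.0855
```

Emit:
carry_out([
  [-31,19,5,0,0,0,0],
  [-31,19,5,0,0,0,0],
  [0,0,0,0,0,0,0],
])

```text
clock: 2.85
position: [0.6432, -0.0111, 0.1303]
tool_rot: [3.141, 0.003, 1.691]
force: [-0.7, -1.4, 0.1]
grip_width: 0.0857
```

```bash
cat >> h.py <<'E'
def wrist(name):
    s=bot.observe();f=bot.grab_frame("wrist");T=np.eye(4);T[:3,:3]=R.from_euler("xyz",s["tool_rot"]).as_matrix();T[:3,3]=s["position"]
    f["cam_to_world"]=T@f["T_tool_cam"];cv2.imwrite(f"pics/{name}.png",f["color"][:,:,::-1])
    import pickle;pickle.dump(f,open(name+".pkl","wb"));print(np.round(s["position"],4),np.round(s["tool_rot"],3));return f
E
python3 -c "
from h import *
wrist('w1')"
```

```text
[ 0.6432 -0.0111  0.1303] [3.141e+00 3.000e-03 1.691e+00]
```

View pics/w1.png

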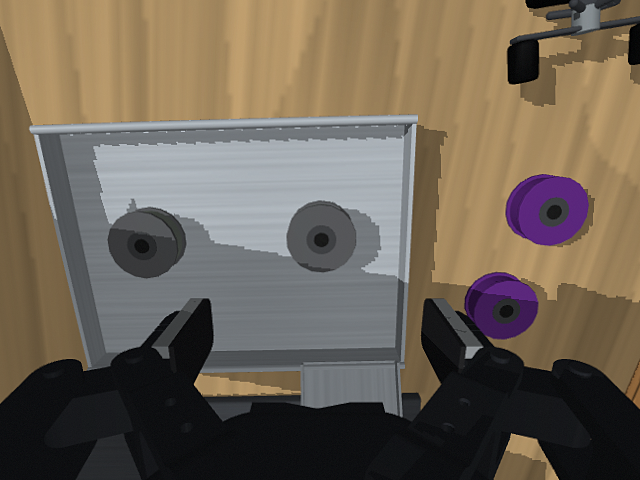

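The wrist view shows both grey spools in the tray: b has its hub at (321,240) and a at (142,246). The purple ones are outside it, to the right.

Run:
```python
from h import *
import pickle
f=pickle.load(open("w1.pkl","rb"))
for u,v in((321,237),(142,243)): print(px2w(f,u,v,.023).round(4))
```

```text
[ 0.6467 -0.0094  0.023 ]
[ 0.5159 -0.0298  0.023 ]
```

Emit:
carry_out([
  [1,2,30,0,0,0,0],
  [0,0,30,0,0,0,0],
  [0,0,30,0,0,0,0],
  [0,0,24,0,0,0,0],
  [0,0,10,0,0,0,0],
])

```text
clock: 3.32
position: [0.6407, -0.0026, 0.0039]
tool_rot: [-3.137, -0.001, 1.697]
force: [-0.6, -0.8, 0.1]
grip_width: 0.0853
```

Emit:
carry_out([
  [0,0,0,0,0,0,120],
  [0,0,0,0,0,0,140],
  [0,0,0,0,0,0,160],
  [0,0,0,0,0,0,160],
  [0,0,0,0,0,0,160],
], force=40)

```text
clock: 3.73
position: [0.6437, -0.0031, 0.0095]
tool_rot: [3.139, -0.0, 1.697]
force: [-2.9, 0.7, 6.8]
grip_width: 0.0489
```

Emit:
carry_out([
  [0,0,0,0,0,0,160],
  [0,0,0,0,0,0,160],
  [0,0,0,0,0,0,160],
])

```text
clock: 3.98
position: [0.6437, -0.0031, 0.0095]
tool_rot: [3.139, -0.0, 1.697]
force: [-3.0, -0.3, 7.0]
grip_width: 0.0487
```

Emit:
carry_out([
  [0,0,-15,0,0,0,160],
  [0,0,-15,0,0,0,160],
  [0,0,-20,0,0,0,160],
  [0,0,-20,0,0,0,160],
  [0,0,0,0,0,0,160],
])

```text
clock: 4.4
position: [0.6453, -0.0035, 0.0834]
tool_rot: [3.135, 0.0, 1.696]
force: [0.2, 0.1, -0.3]
grip_width: 0.0489
```

```bash
python3 -c "
from h import *
wrist('w2')
print(bot.observe())"
```

```text
[ 0.6453 -0.0035  0.0834] [3.135 0.    1.696]
{'clock': 4.45, 'qpos': array([-0.23806671,  0.74435618,  0.23335032,  1.66953127, -0.23214944,
        0.7493526 ,  0.23144208]), 'qd': array([ 0.00561784,  0.04611794, -0.01652089,  0.02583112, -0.00719959,
       -0.0287254 ,  0.00432773]), 'joint_efforts': array([-1.09105005e-01, -1.05189221e+02,  1.09973681e+01, -2.98741329e+01,
        1.40517340e-01,  6.28248956e-01, -1.00827254e-01]), 'position': array([ 0.64463461, -0.00328806,  0.08147629]), 'tool_rot': array([3.13609482e+00, 2.80343836e-04, 1.69672098e+00]), 'force': array([ 0.40860277,  0.1087882 , -0.80659882]), 'moment': array([0.00391689, 0.03649651, 0.02562523]), 'grip_width': 0.0486738047602177}
```

View pics/w2.png

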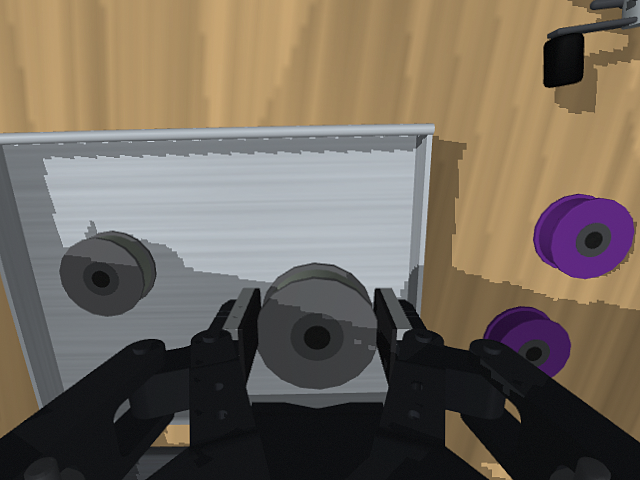

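Emit:
carry_out([
  [10,-1,-12,0,0,0,160],
  [35,-5,-8,0,0,0,160],
  [35,-5,0,0,0,0,160],
  [35,-5,0,0,0,0,160],
  [35,-5,0,0,0,0,160],
])

```text
clock: 4.87
position: [0.6021, 0.1452, 0.0983]
tool_rot: [3.141, -0.001, 1.697]
force: [1.0, 1.5, -0.6]
grip_width: 0.0486
```

Emit:
carry_out([
  [35,-5,0,0,0,0,160],
  [35,-5,0,0,0,0,160],
  [35,-5,0,0,0,0,160],
  [25,-4,0,0,0,0,160],
  [0,0,0,0,0,0,160],
])

```text
clock: 5.28
position: [0.5649, 0.2769, 0.0977]
tool_rot: [-3.141, -0.003, 1.704]
force: [-0.2, 0.5, -0.8]
grip_width: 0.0491
```

Emit:
carry_out([
  [0,0,25,0,0,0,160],
  [0,0,25,0,0,0,160],
  [0,0,20,0,0,0,160],
  [0,0,10,0,0,0,160],
  [0,0,0,0,0,0,160],
])

```text
clock: 5.7
position: [0.5666, 0.2692, 0.0158]
tool_rot: [-3.139, 0.001, 1.697]
force: [-0.3, 0.0, 0.1]
grip_width: 0.0492
```

Emit:
carry_out([
  [0,0,0,0,0,0,0],
  [0,0,0,0,0,0,0],
  [0,0,0,0,0,0,0],
  [0,0,0,0,0,0,0],
  [0,0,0,0,0,0,0],
])

```text
clock: 6.12
position: [0.5682, 0.2697, 0.0181]
tool_rot: [3.141, -0.0, 1.697]
force: [0.3, 0.8, -0.4]
grip_width: 0.0855
```

Emit:
carry_out([
  [0,0,-30,0,0,0,0],
  [0,0,-30,0,0,0,0],
  [0,0,-30,0,0,0,0],
  [0,0,0,0,0,0,0],
])

```text
clock: 6.45
position: [0.5704, 0.2704, 0.113]
tool_rot: [3.135, -0.003, 1.696]
force: [0.1, 0.1, 0.2]
grip_width: 0.0854
```

Emit:
carry_out([
  [-36,-11.5,0,0,0,0,0],
  [-36,-11.5,0,0,0,0,0],
  [-36,-11.5,0,0,0,0,0],
  [-36,-11.5,0,0,0,0,0],
  [-36,-11.5,0,0,0,0,0],
])

```text
clock: 6.87
position: [0.533, 0.0822, 0.1076]
tool_rot: [3.141, -0.0, 1.697]
force: [0.9, -0.5, -0.2]
grip_width: 0.0853
```

Emit:
carry_out([
  [-36,-11.5,0,0,0,0,0],
  [-36,-11.5,0,0,0,0,0],
  [-36,-11.5,0,0,0,0,0],
  [0,0,0,0,0,0,0],
  [0,0,0,0,0,0,0],
])

```text
clock: 7.28
position: [0.5127, -0.03, 0.1077]
tool_rot: [3.141, 0.0, 1.693]
force: [-0.5, 0.5, 1.0]
grip_width: 0.0853
```

Emit:
carry_out([
  [0,0,0,0,0,0,0],
  [0,0,0,0,0,0,0],
])

```text
clock: 7.45
position: [0.5131, -0.0267, 0.1073]
tool_rot: [3.141, -0.0, 1.698]
force: [-0.4, 0.5, 0.2]
grip_width: 0.0856
```

Emit:
carry_out([
  [-4.5,1,25,0,0,0,0],
  [0,0,30,0,0,0,0],
  [0,0,28,0,0,0,0],
  [0,0,15,0,0,0,0],
  [0,0,0,0,0,0,0],
])

```text
clock: 7.87
position: [0.5129, -0.0309, 0.0065]
tool_rot: [-3.137, -0.001, 1.699]
force: [-1.3, 0.2, -0.1]
grip_width: 0.0853
```

Emit:
carry_out([
  [0,0,0,0,0,0,120],
  [0,0,0,0,0,0,140],
  [0,0,0,0,0,0,160],
  [0,0,0,0,0,0,160],
  [0,0,0,0,0,0,160],
])

```text
clock: 8.28
position: [0.5153, -0.0318, 0.0109]
tool_rot: [3.139, -0.0, 1.697]
force: [-2.0, 0.4, 12.8]
grip_width: 0.0493
```

Emit:
carry_out([
  [0,0,0,0,0,0,160],
  [0,0,-20,0,0,0,160],
  [0,0,-30,0,0,0,160],
  [0,0,-30,0,0,0,160],
  [0,0,-10,0,0,0,160],
])

```text
clock: 8.7
position: [0.5161, -0.0321, 0.1037]
tool_rot: [3.136, 0.0, 1.697]
force: [1.2, -0.1, -0.0]
grip_width: 0.0493
```

Emit:
carry_out([
  [0,0,0,0,0,0,160],
  [0,0,0,0,0,0,160],
])

```text
clock: 8.87
position: [0.5149, -0.0318, 0.1001]
tool_rot: [3.139, -0.0, 1.697]
force: [0.2, -0.1, -0.6]
grip_width: 0.049
```

Emit:
carry_out([
  [34,-1.5,0,0,0,0,160],
  [34,-1.5,0,0,0,0,160],
  [34,-1.5,0,0,0,0,160],
  [34,-1.5,0,0,0,0,160],
  [34,-1.5,0,0,0,0,160],
])

```text
clock: 9.28
position: [0.4845, 0.1369, 0.0983]
tool_rot: [-3.14, 0.0, 1.697]
force: [1.6, -0.1, -1.2]
grip_width: 0.049
```

Emit:
carry_out([
  [34,-1.5,0,0,0,0,160],
  [34,-1.5,0,0,0,0,160],
  [34,-1.5,0,0,0,0,160],
  [34,-1.5,0,0,0,0,160],
  [0,0,0,0,0,0,160],
])

```text
clock: 9.7
position: [0.4601, 0.2765, 0.0979]
tool_rot: [-3.14, -0.002, 1.704]
force: [-0.9, 0.8, -0.8]
grip_width: 0.0492
```

Emit:
carry_out([
  [0,0,0,0,0,0,160],
  [0,0,0,0,0,0,160],
])

```text
clock: 9.87
position: [0.4622, 0.2689, 0.0984]
tool_rot: [-3.14, 0.001, 1.697]
force: [-0.9, 0.1, 0.3]
grip_width: 0.049
```

```bash
python3 -c "
from h import *
wrist('w3')"
```

```text
[0.4622 0.2689 0.0984] [-3.140e+00  1.000e-03  1.697e+00]
```

View pics/w3.png

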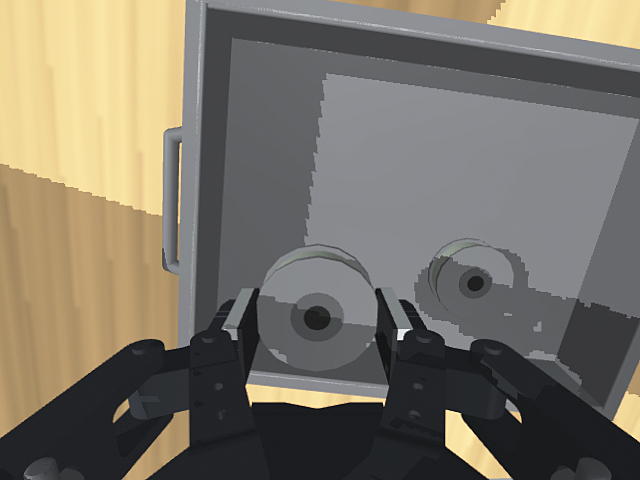

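Emit:
carry_out([
  [8,6,25,0,0,0,160],
  [0,0,25,0,0,0,160],
  [0,0,20,0,0,0,160],
  [0,0,11,0,0,0,160],
  [0,0,0,0,0,0,160],
])

```text
clock: 10.33
position: [0.4668, 0.2765, 0.0163]
tool_rot: [-3.139, 0.002, 1.695]
force: [-0.3, -0.6, -0.5]
grip_width: 0.0491
```

Emit:
carry_out([
  [0,0,0,0,0,0,160],
  [0,0,0,0,0,0,0],
  [0,0,0,0,0,0,0],
  [0,0,0,0,0,0,0],
  [0,0,0,0,0,0,0],
])

```text
clock: 10.75
position: [0.4678, 0.2787, 0.019]
tool_rot: [3.141, -0.001, 1.697]
force: [-0.5, 1.1, 0.2]
grip_width: 0.0855
```

Emit:
carry_out([
  [0,0,0,0,0,0,0],
  [0,0,-20,0,0,0,0],
  [0,0,-35,0,0,0,0],
  [0,0,-35,0,0,0,0],
  [0,0,-35,0,0,0,0],
])

```text
clock: 11.17
position: [0.4672, 0.2781, 0.1448]
tool_rot: [-3.141, 0.0, 1.697]
force: [0.1, 2.1, -0.2]
grip_width: 0.0852
```

Emit:
carry_out([
  [0,0,-40,0,0,0,255],
  [0,0,-40,0,0,0,255],
  [0,0,-40,0,0,0,255],
  [0,0,-40,0,0,0,255],
  [0,0,0,0,0,0,255],
])

```text
clock: 11.58
position: [0.4696, 0.2793, 0.3106]
tool_rot: [3.134, -0.005, 1.696]
force: [0.7, -0.1, 0.8]
grip_width: 0.0259
```

Emit:
carry_out([
  [0,0,0,0,0,0,255],
  [0,0,0,0,0,0,255],
  [0,0,0,0,0,0,255],
])

```text
clock: 11.83
position: [0.467, 0.2782, 0.3022]
tool_rot: [-3.14, 0.001, 1.697]
force: [0.7, 0.1, 0.2]
grip_width: 0.0004
```

```bash
python3 -c "
from h import *
wrist('w4')
s=bot.observe();print(s['qpos'].round(3),s['grip_width'])"
```

```text
[0.467  0.2782 0.3022] [-3.140e+00  1.000e-03  1.697e+00]
[-0.941  0.339  0.389  1.741 -0.142  1.092 -0.38 ] -2.2303333137930842e-05
```

View pics/w4.png

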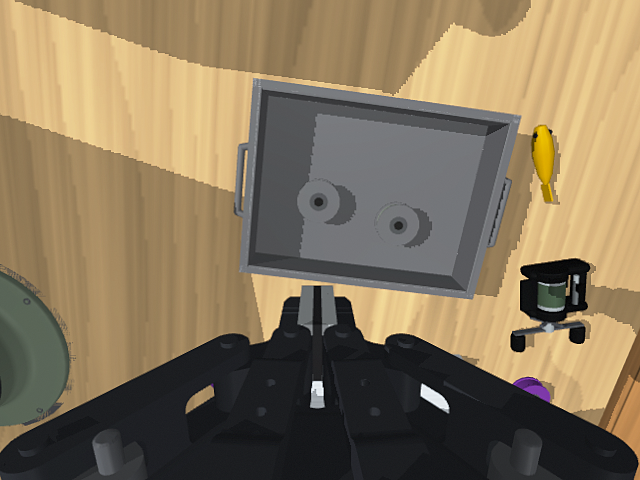

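The spools sit flat in the tote at (318,202) and (398,226), and the gripper is clear and shut. Next I'll move it behind the tension arm.

Emit:
carry_out([
  [-38,-7,0,0,0,0,255],
  [-38,-7,0,0,0,0,255],
  [-38,-7,0,0,0,0,255],
  [-38,-7,0,0,0,0,255],
  [-38,-7,0,0,0,0,255],
])

```text
clock: 12.3
position: [0.4558, 0.0837, 0.3025]
tool_rot: [-3.14, 0.001, 1.697]
force: [0.6, -0.0, 0.4]
grip_width: -0.0001
```

Emit:
carry_out([
  [-38,-7,0,0,0,0,255],
  [-38,-7,0,0,0,0,255],
  [-38,-7,0,0,0,0,255],
  [-38,-7,0,0,0,0,255],
  [-38,-7,0,0,0,0,255],
])

```text
clock: 12.72
position: [0.445, -0.1091, 0.3027]
tool_rot: [-3.141, -0.0, 1.697]
force: [0.2, 0.4, 0.2]
grip_width: -0.0001
```

Emit:
carry_out([
  [-38,-7,0,0,0,0,255],
  [-38,-7,0,0,0,0,255],
  [0,0,0,0,0,0,255],
  [0,0,0,0,0,0,255],
  [0,0,0,0,0,0,255],
])

```text
clock: 13.13
position: [0.4412, -0.1842, 0.3026]
tool_rot: [-3.14, -0.0, 1.696]
force: [0.4, 0.6, 0.7]
grip_width: 0.0002
```

Run:
```python
from h import *
s=bot.observe();print(s['position'],s['tool_rot'],s['qpos'].round(3))
f=bot.grab_frame("top")
c=f["color"][165:325,335:505,::-1];cv2.imwrite("pics/crop2.png",cv2.resize(c,None,fx=3.7,fy=3.7,interpolation=cv2.INTER_CUBIC))
f=bot.grab_frame("side");cv2.imwrite("pics/s2.png",f["color"][:,:,::-1])
```

```text
[ 0.44122761 -0.18419282  0.30259074] [-3.14008282e+00 -3.10796637e-04  1.69643774e+00] [-0.259  0.242  0.647  1.904 -0.167  1.051  0.583]
```

View pics/s2.png

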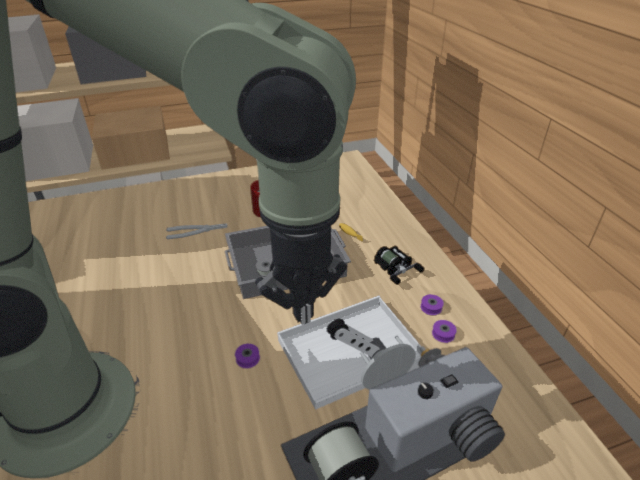

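The side view shows the shut fingertip at about (307,312), just behind (winder −x) the pulley at (337,327), and the path is clear. I'll lower it and push forward in stages.

Emit:
carry_out([
  [-2,0,27,0,0,0,255],
  [0,0,27,0,0,0,255],
  [0,0,0,0,0,0,255],
  [0,0,0,0,0,0,255],
])

```text
clock: 13.57
position: [0.4415, -0.1857, 0.2491]
tool_rot: [-3.139, -0.0, 1.698]
force: [0.7, -0.3, 1.3]
grip_width: -0.0002
```

Emit:
carry_out([
  [0,12,0,0,0,0,255],
  [0,12,0,0,0,0,255],
  [0,12,-2,0,0,0,255],
  [0,8,-3,0,0,0,255],
  [0,0,0,0,0,0,255],
])

```text
clock: 13.98
position: [0.4875, -0.1804, 0.2552]
tool_rot: [3.141, 0.001, 1.699]
force: [-2.2, 2.3, -0.3]
grip_width: -0.0001
```

Emit:
carry_out([
  [0,12,-4,0,0,0,255],
  [0,12,-4,0,0,0,255],
  [0,12,-3,0,0,0,255],
  [0,12,-3,0,0,0,255],
  [0,12,0,0,0,0,255],
])

```text
clock: 14.4
position: [0.5453, -0.173, 0.2691]
tool_rot: [3.142, -0.001, 1.697]
force: [-5.2, 1.8, 0.5]
grip_width: -0.0001
```

Emit:
carry_out([
  [0,12,2,0,0,0,255],
  [0,12,4,0,0,0,255],
  [0,10,4,0,0,0,255],
  [0,0,0,0,0,0,255],
  [0,0,0,0,0,0,255],
])

```text
clock: 14.82
position: [0.5781, -0.169, 0.2582]
tool_rot: [-3.14, -0.0, 1.697]
force: [-5.9, 2.5, -0.0]
grip_width: 0.0
```

Run:
```python
from h import *
s=bot.observe();print(s['position'],s['force'],s['qpos'].round(2))
f=bot.grab_frame("side");c=f["color"][180:420,220:520,::-1];cv2.imwrite("pics/s3.png",cv2.resize(c,None,fx=2.5,fy=2.5,interpolation=cv2.INTER_CUBIC))
```

```text
[ 0.57808779 -0.16902665  0.25816481] [-5.87994383  2.49725556 -0.04751094] [-0.2   0.52  0.58  1.65 -0.31  1.06  0.59]
```

View pics/s3.png

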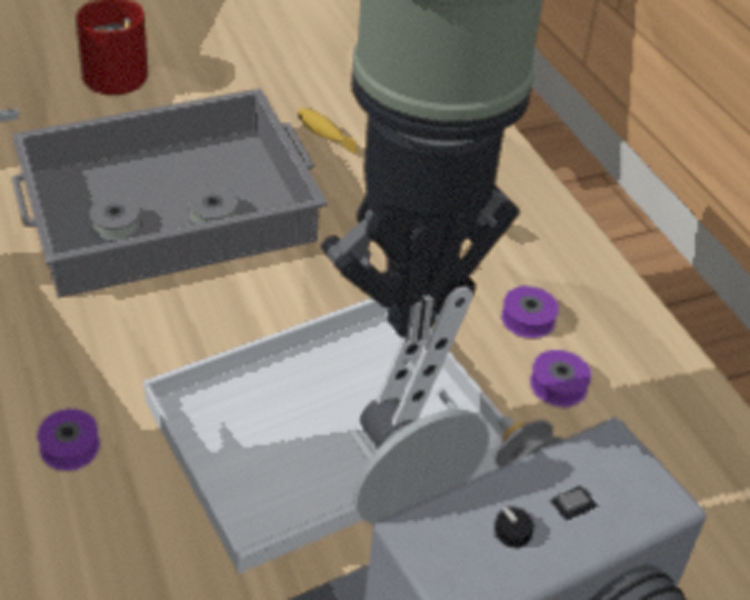

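The fingers are behind the arm and carrying it; it's now past upright, and the spools are still in the tote. I'll go on to the stop.

Emit:
carry_out([
  [0,8,1,0,0,0,255],
  [0,8,1,0,0,0,255],
  [0,0,0,0,0,0,255],
  [0,0,0,0,0,0,255],
])

```text
clock: 15.2
position: [0.5937, -0.1673, 0.2566]
tool_rot: [-3.141, -0.0, 1.697]
force: [-6.0, 1.7, -0.4]
grip_width: -0.0003
```

Emit:
carry_out([
  [0,5,0,0,0,0,255],
  [0,0,0,0,0,0,255],
  [0,0,0,0,0,0,255],
])

```text
clock: 15.45
position: [0.5986, -0.1668, 0.2566]
tool_rot: [-3.141, -0.0, 1.696]
force: [-5.5, 2.4, 0.2]
grip_width: 0.0002
```

Emit:
carry_out([
  [0,4,0,0,0,0,255],
  [0,0,0,0,0,0,255],
  [0,0,0,0,0,0,255],
])

```text
clock: 15.7
position: [0.6026, -0.1662, 0.2565]
tool_rot: [-3.141, -0.0, 1.697]
force: [-5.7, 1.5, 0.3]
grip_width: 0.0001
```

Emit:
carry_out([
  [0,4,0,0,0,0,255],
  [0,0,0,0,0,0,255],
  [0,0,0,0,0,0,255],
])

```text
clock: 15.95
position: [0.6066, -0.1657, 0.2565]
tool_rot: [-3.141, -0.0, 1.696]
force: [-5.8, 2.1, 0.4]
grip_width: -0.0001
```

Emit:
carry_out([
  [0,3,0,0,0,0,255],
  [0,0,0,0,0,0,255],
  [0,0,0,0,0,0,255],
])

```text
clock: 16.2
position: [0.6075, -0.1656, 0.256]
tool_rot: [-3.137, -0.001, 1.696]
force: [-20.0, 2.7, 1.7]
grip_width: 0.0004
```

Emit:
carry_out([
  [0,3,0,0,0,0,255],
  [0,0,0,0,0,0,255],
  [0,0,0,0,0,0,255],
])

```text
clock: 16.45
position: [0.608, -0.1657, 0.2552]
tool_rot: [-3.132, -0.003, 1.694]
force: [-35.4, 2.3, 4.9]
grip_width: 0.0001
```

The force jumps while the tool stops advancing, so the arm is on its stop. I'll ease off to about 20 N, hold and check.

Emit:
carry_out([
  [0,-3,0,0,0,0,255],
  [0,0,0,0,0,0,255],
  [0,0,0,0,0,0,255],
  [0,0,0,0,0,0,255],
  [0,0,0,0,0,0,255],
])

```text
clock: 16.87
position: [0.6075, -0.1657, 0.256]
tool_rot: [-3.137, -0.001, 1.696]
force: [-18.7, 2.4, 2.4]
grip_width: -0.0001
```

Emit:
carry_out([
  [0,0,0,0,0,0,255],
  [0,0,0,0,0,0,255],
  [0,0,0,0,0,0,255],
])

```text
clock: 17.12
position: [0.6075, -0.1656, 0.2561]
tool_rot: [-3.137, -0.001, 1.696]
force: [-19.1, 2.2, 2.2]
grip_width: -0.0002
```

Run:
```python
from h import *
s=bot.observe();print(s['position'],s['force'])
f=bot.grab_frame("side");c=f["color"][180:420,220:520,::-1];cv2.imwrite("pics/s4.png",cv2.resize(c,None,fx=2.5,fy=2.5,interpolation=cv2.INTER_CUBIC))
# predicted pixel of pulley centre / pivot at the stop
T=np.linalg.inv(f["cam_to_world"]);r=R.from_euler("z",.126).as_matrix();o=np.array([.5785,-.2145,0])
for a in(1.25,1.15,1.0):
    t=a-.7;p=o+r@[.12*np.sin(t),.032,.165+.12*np.cos(t)]
    q=(T@[*p,1])[:3];k=q[:2]/q[2];k=k*(1+f["k1"]*k@k);u=f["K"]@[*k,1];print(a,((u[:2]-[220,180])*2.5).round())
```

```text
[ 0.6075011  -0.16562391  0.25606562] [-19.08221072   2.22590661   2.15385219]
1.25 [498. 307.]
1.15 [485. 305.]
1.0 [464. 306.]
```

View pics/s4.png

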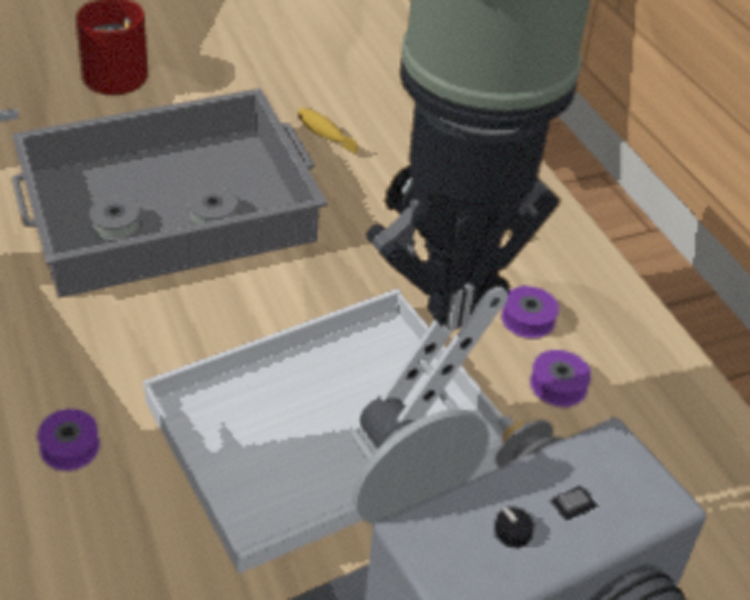

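The plate tip's pin is at about (497,301), against (498,307) predicted for the 1.25 rad stop. The push is steady at 19 N and the spools lie in the tote, so I'm handing in.

```bash
python3 -c "
from h import *
print(bot.job_done());s=bot.observe();print(s['clock'],s['position'],s['force'])"
```

```text
the job is handed in; nothing more can be done
None
the job is handed in; nothing more can be done
```

Both filled spools are in the tote, and the tension arm is held at its forward stop by the shut fingers. I handed the job in at about 17 s; it gives no verdict.

- **Spools:** the last wrist and side pictures show both lying flat in the tote, let go.
- **Tension arm:** I pushed it forward until the force jumped from about 6 N to 35 N with no further travel, then eased back to a steady 19 N. In the last side picture its tip is within about 6 px of where I predicted it at 1.25 rad, a match I read off the picture by eye.
- **Other items:** I never went near the reel, mug, pliers or lure, and the mug and lure look unmoved in the last picture. I did not measure any of the four again.
- **Disagreements:** the first spool was gripped about 7 mm off centre because the arm had not settled, but it held. Both spools read 49 mm between the fingers, not the 52 mm flange size, and I did not find out why. While pushing the arm there was also a steady 2 N sideways force, cause unknown, with no visible effect.

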